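# Set the bird feeder's seed dial and check the gate with a taper gauge

### The job

The seed feeder on the patio table has its hopper off: first turn its clicking dial clockwise to the green mark, then take the orange-handled taper gauge from its wooden stand and slide its blade straight down between the two metal gate plates until both drag snugly on it, without forcing it. Finish while still gripping the gauge, holding it still and upright at that depth with light pressure on both plates; do not let go of it or pull it out, and leave the other things on the table where they stand.

Things in the scene. Friction and masses are not known exactly. Their poses are not given: they have to be found in the camera images.
- feeder: Green feeder base, fixed, 140 (x) x 270 (y) x 85 mm high on a 180 x 290 mm wooden foot. Origin: centre of its underside, on the table; own x points away from the robot and y to the left at yaw 0. Dial axis at own (0, +60 mm). Gate at own (0, -60 mm) in an open well 100 x 100 mm, 88 mm deep below the plates' throat to its floor
- dial (a joint): Clicking dial on the feeder, rad, growing clockwise seen from above. It clicks in at 0, 0.5 and 1.5 (black dots) and at 1.0 (green dot), starts below 0.75; stops at -0.2 and 1.7. About 0.1 N m turns it; it stays where left. It also opens the gate: 7 mm gap at 0, 8.5 mm at 0.5, 10 mm at 1.0, 11.5 mm at 1.5
- dial_grip (a point): On the dial's axis, 114 mm above the table, the height to grip: black bar 42 mm long, 14 mm thick, from 93 to 127 mm above the table, over a 36 mm disc. Turns with the dial; its x axis runs along the bar, yellow pointer at the -x end. At dial 0 the bar lies along the feeder's x, pointer to the robot; at the green mark it points 1.0 rad clockwise of that
- throat (a point): Middle of the gate at the throat, 100 mm above the table: centre of the 10 mm gap when the dial is at green. x goes across the gap, y along the slot (44 mm). Plates upright and parallel, 70 mm deep below the throat; 45-degree lips widen the mouth by 8 mm to either side, up to 8 mm above it. Gate and dial together float +-6 mm in x (0.15 N/mm), so they centre themselves on the gauge
- plate_a: Steel gate plate on the -x side, 4 mm thick, 44 mm long, 70 mm deep, spring-backed in x (8 N/mm, 4 mm travel). Origin: middle of its face at the throat
- plate_b: Aluminium gate plate on the +x side, same size, spring-backed in x (8 N/mm, 4 mm travel), moved by the dial. Its frame lies on its face at the throat, mid-length: own x across the gap
- gauge: Brass taper gauge, 90 g, blade down. Origin: centre of the underside of its 26 x 34 x 5 mm collar; z up. Blade 72 mm long, 24 mm wide (y), its thickness (x) tapers evenly from 15 mm at the collar to 3 mm at the tip: in a 10 mm gap it touches with the tip 42 mm below the throat. Each further mm adds about 0.6 N from each plate. Snug: 5 to 18 mm past touch, a push of about 4 to 12 N
- gauge_grip (a point): Centre of the gauge's orange handle, 27 mm above the collar's underside: upright block 18 mm (x) by 26 mm (y), 44 mm high, its top 22 mm above this point and its collar top 22 mm below
- gauge_tip (a point): Tip of the gauge's blade, 99 mm below gauge_grip on the same axis
- stand: Dark wooden stand, fixed, 60 x 70 x 80 mm, origin centre of its underside. The gauge hangs by its collar on top in a through slot of about 19 (x) by 28 (y) mm; lift it straight up by 80 mm to clear it
- birdhouse: Blue painted birdhouse, red roof, yellow swing door on its -x side, 120 x 140 mm, about 230 mm high; leave it and its door alone. Bystander
- saucer: Clay saucer, 120 mm across, 22 mm high. Bystander
- pot: Grey plastic pot, 100 mm across, 90 mm high. Bystander
- frog: Green ceramic frog, 76 mm high. Bystander
- paperweight: Round glass paperweight, 74 mm across, 58 mm high. Bystander
- scoop: Stainless scoop, 190 mm long. Bystander
- hopper: Clear plastic hopper, 120 mm across, 130 mm high, set aside. Bystander
Not all that is in view belongs to the job. Several things have the shape of the gauge; the one meant has the colours described above.

How it is judged:
By the outcome, as a careful person would: the job done as asked, in the order asked, and still so for the second after the job is handed in, while the arm keeps its last pose, push and grip.
It also fails if it takes over 56 s, if anything falls off the work surface, if the arm or the gripper's body presses on something with over 40 N, if the wrist force passes 120 N, or if a joint passes its speed limit or range.

### The arm

A 6-joint arm with a two-finger parallel gripper is mounted at the origin on the work surface. World frame = base frame: x ahead of the robot, y to its left, z up, the work surface at z = 0. Lengths are in mm, angles in rad, forces in N, time in s.
With the tool pointing down it reaches from about 300 to 875 mm from the base axis. Payload 4.2 kg.
Tool frame: the origin (TCP) lies at the very end of the fingers, on their centre line; the grasp point (between the pads) lies 19 mm behind it; z points along the fingers, y is the direction in which the jaws open and shut (so a half turn about z gives the same grasp; the last joint's range is limited). The gripper opens to 85 mm and grips with 20 to 120 N. Pads are 22 mm wide; open, the fingers measure 114 mm over their backs; the gripper's body (76 mm by 85 mm) begins 54 mm behind the grasp point. The pads swing forward as they close: fully open they stand 13 mm farther back than shut.
Start: joints at [-1.235, 0.32, 1.565, -0, 1.257, -0.02], TCP at [200.299, -539.001, 231.338] pointing down, gripper open.
Joint ranges: [-3.11, 3.11], [-0.84, 2.01], [0.21, 2.61], [-1.34, 4.49], [0.05, 2.63], [-2.56, 2.56]. Speed limits (rad/s): [2.57, 2.57, 3.14, 3.14, 3.14, 3.14].

### API

Orientations are given as a unit quaternion [x, y, z, w].
In Python, from cell import ctrl, imaging gives the robot as it stands.
- The arm moves only by the tool servo_tool, never from a script. Its argument "targets" is a list of rows, each a list of 7 numbers: the opening, from -1 (shut) to 1 (fully open), so that 0 is half open, then the shift along the tool's x, y, z in cm, then the turn, a rotation vector about the tool's x, y, z in rad. In form: [[hand, x, y, z, ax, ay, az], ...]. A call has exactly 10 rows; each row shifts and turns the pose as measured when the row begins, along the tool's axes as they then stand; what a row does not reach is not made up. A row lasts 1/12 s, in which the tool goes at most 41.7 mm and 7.16 degrees, less where a joint would pass 70% of its speed; a pose out of reach is approached as far as the arm can. A call with a gripper value outside its range is refused whole. The fingers move at their own pace and stop on an object; "squeeze" is the grip in N (left out, the last holds). Time passes only in rows, so rows that do not move let the fingers close, or fill a call up. It gives the time, the measured TCP pose, the force and the opening at its end, in the units of the state.
- ctrl.get_state(): the state, without advancing time (a new reading comes with each control period).
- imaging.grab_frame(name): name is "scene" or "top" or "wrist"; returns a dict with "frame" (420x560x3 uint8, blue, green, red), "depth" (420x560 float32, mm along the optical axis (not along the pixel's ray), 0 where there is no reading), "fx", "fy", "cx", "cy" (pixels), "k1" (the pictures are not rectified: a ray, as slopes to the right and down, at radius r is drawn at 1 + k1 r^2 times it, then the intrinsics apply), "world_to_cam" (4x4, takes a point from world to camera coordinates); the wrist camera has in their place "T_tool_cam" (4x4, takes a point from camera to tool coordinates, whose origin is the TCP and whose axes are the flange's). Camera axes: x right, y up, looking along -z (the intrinsics and any distortion apply to the point x, -y, -z); pixel columns grow to the right and rows downward; lengths in mm; the calibration is good to about 2 mm. A picture is of the moment at which its call begins: read the wrist's pose just before it.
- ctrl.hand_in(): hands the job in, once; it reports no verdict.
The state is a dict: "clock": time; "qpos": joint angles; "joint_vel": joint speeds; "joint_efforts": joint torques, N m; "eef_pos": TCP position; "orientation": TCP orientation; "wrist_force": force on the tool from outside, world axes, zero at the start; "ft_torque": the same for the moment, N m; "width": finger opening in mm.
Only numpy, scipy, OpenCV 4.12 (cv2) and the standard library are available. Lean on these libraries where they do the work, as an engineer would, in place of code of your own. Each camera call takes 0.05 s, during which the arm holds its last target. There are 200 camera calls.

## Working session

There is one attempt and no reset: what is moved stays moved. The work goes in short steps, Python scripts to look and compute and a tool call to move; the robot and the scene stay as the last step left them, time stands still between calls to the robot, and variables do not carry over. Pictures are saved under pics/ and viewed, about 8 in all and at most 12, crops included, and the job is handed in when it is done.

Besides the shell and the picture viewer there is one more tool, called after "Request:" by a JSON object that holds its "api" and its "payload". servo_tool: Moves the arm, as the interface text tells. Its arguments: {"type":"object","properties":{"targets":{"type":"array"},"squeeze":{"type":"number"}},"required":["targets"]}

```bash
mkdir -p pics; ls
cat > h.py <<'E'
import numpy as np, cv2, pickle
from scipy.spatial.transform import Rotation as R
from cell import ctrl, imaging
def grab(name):
    s=ctrl.get_state(); f=imaging.grab_frame(name)
    if name=="wrist":
        T=np.eye(4);T[:3,:3]=R.from_quat(s["orientation"]).as_matrix();T[:3,3]=s["eef_pos"]
        f["c2w"]=T@np.array(f["T_tool_cam"])
    else: f["c2w"]=np.linalg.inv(np.array(f["world_to_cam"]))
    return f
def ray(f,u,v):
    K=np.array([[f["fx"],0,f["cx"]],[0,f["fy"],f["cy"]],[0,0,1.]])
    p=cv2.undistortPoints(np.array([[[u,v]]],float),K,np.array([f["k1"],0,0,0.]))[0,0]
    return f["c2w"][:3,3],f["c2w"][:3,:3]@np.array([p[0],-p[1],-1])
def onz(f,u,v,z):
    o,d=ray(f,u,v); return o+d*(z-o[2])/d[2]
def dep(f,u,v):
    o,d=ray(f,u,v); return o+d*float(f["depth"][int(round(v)),int(round(u))])
def tri(f,p,g,q):
    o,d=ray(f,*p);a,b=ray(g,*q);d/=np.linalg.norm(d);b/=np.linalg.norm(b)
    t=np.linalg.lstsq(np.c_[d,-b],a-o,rcond=None)[0];A=o+d*t[0];B=a+b*t[1]
    return (A+B)/2,np.linalg.norm(A-B)
def save(f,n): pickle.dump(f,open(n,"wb"))
def load(n): return pickle.load(open(n,"rb"))
E
python3 - <<'E'
from h import *
s=ctrl.get_state();print({k:np.round(v,3) for k,v in s.items()})
for n in("scene","top","wrist"):
    f=grab(n);save(f,n+".pkl");cv2.imwrite(f"pics/{n}0.png",f["frame"]);print(n,f["fx"],f["k1"],np.round(f["c2w"],3).tolist())
E
```

```text
pics
{'clock': np.float64(0.0), 'qpos': array([-1.235,  0.32 ,  1.566,  0.   ,  1.257, -0.02 ]), 'joint_vel': array([ 0.   ,  0.001,  0.   , -0.001,  0.   , -0.001]), 'joint_efforts': array([ 3.0000e-03, -4.1552e+01, -2.3416e+01,  0.0000e+00,  8.0000e-03,
        0.0000e+00]), 'eef_pos': array([ 200.138, -538.535,  230.477]), 'orientation': array([ 0.984,  0.177, -0.   , -0.001]), 'wrist_force': array([ 0.311,  0.124, -0.217]), 'ft_torque': array([-0.007,  0.01 , -0.024]), 'width': np.float64(85.47)}
scene 483.38033576851853 0.03646206853062112 [[-0.632, -0.575, 0.52, 1283.062], [0.775, -0.471, 0.421, 602.906], [0.003, 0.669, 0.743, 1085.17], [0.0, 0.0, 0.0, 1.0]]
top 498.31118374883573 -0.07454642955821258 [[0.012, 0.999, -0.043, 529.324], [-1.0, 0.012, -0.009, 66.121], [-0.008, 0.043, 0.999, 1532.911], [0.0, 0.0, 0.0, 1.0]]
wrist 300.1602135083925 -0.007508072260289004 [[0.348, 0.891, 0.291, 276.329], [-0.938, 0.331, 0.108, -510.294], [-0.0, -0.31, 0.951, 374.177], [0.0, 0.0, 0.0, 1.0]]
```

View pics/scene0.png

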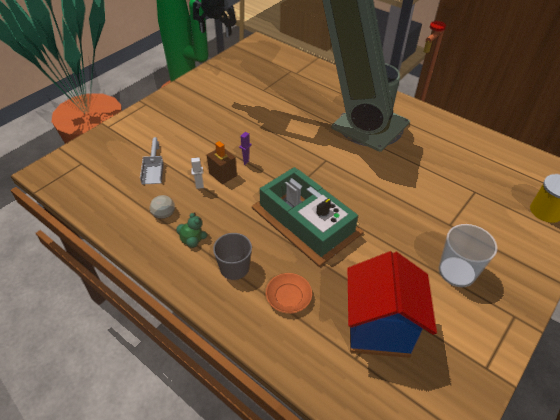

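View pics/top0.png

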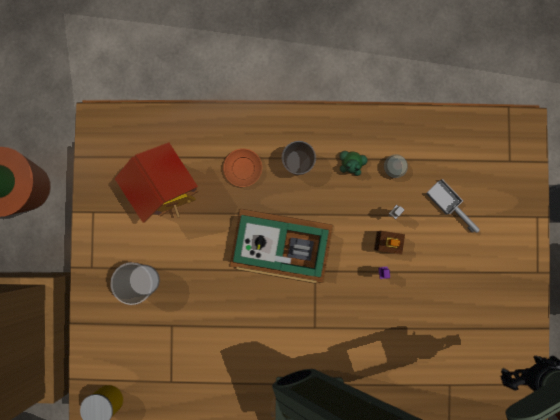

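The scene view shows three gauge-shaped things. They are white (scene 197,168; top 397,211), purple (scene 245,148; top 385,272) and orange in the dark stand (scene 221,152; top 393,242). I choose the orange one. The feeder is at top (282,246), with the dial at (260,242) and the gate at (299,249). Next I measure and make the close crop.

Run:
```python
from h import *
t=load("top.pkl");s=load("scene.pkl")
def mask(f,lo,hi,box):
    h=cv2.cvtColor(f["frame"],cv2.COLOR_BGR2HSV);m=cv2.inRange(h,lo,hi);k=np.zeros_like(m);x0,y0,x1,y1=box;k[y0:y1,x0:x1]=m[y0:y1,x0:x1];return k
def cen(m):
    M=cv2.moments(m,True);return M["m10"]/M["m00"],M["m01"]/M["m00"],M["m00"]
a=cen(mask(t,(5,200,150),(18,255,255),(375,225,410,260)));b=cen(mask(s,(5,200,150),(18,255,255),(205,135,240,185)))
print(a,b,tri(t,a[:2],s,b[:2]),onz(t,*a[:2],124))
# feeder green rim top
m=mask(t,(60,80,30),(90,255,160),(225,200,335,290))
c=max(cv2.findContours(m,0,2)[0],key=cv2.contourArea);r=cv2.minAreaRect(c);B=cv2.boxPoints(r)
P=np.array([onz(t,*p,85) for p in B]);print(r,P.round(1),np.linalg.norm(np.diff(P,axis=0),axis=1),P.mean(0), [dep(t,*p)[2] for p in ((242,250),(270,218))])
for n,u,v in(("dial",260,241),("gate",299,249)):print(n,onz(t,u,v,115),dep(t,u,v))
big=lambda f,b:cv2.resize(f["frame"][b[1]:b[3],b[0]:b[2]],(400,400),interpolation=2)
cv2.imwrite("pics/c1.png",np.hstack([big(t,(220,195,340,315)),big(s,(180,120,260,200))]))
```

```text
(394.80645161290323, 241.90322580645162, 31.0) (219.21212121212122, 143.75757575757575, 33.0) (array([ 517.9831317 , -231.25322128,  129.77910675]), np.float64(0.4220136136511446)) [ 518.07015095 -232.64579357  124.        ]
((280.3339538574219, 245.66322326660156), (88.30441284179688, 47.424293518066406), 9.659893989562988) [[455.  229.1  85. ]
 [591.1 208.1  85. ]
 [551.  -45.6  85. ]
 [415.4 -23.9  85. ]] [137.7602785  256.85809133 137.38679857] [503.11229617  91.92038728  85.        ] [np.float64(90.98048675099858), np.float64(11.071224365910211)]
dial [516.11099163 149.22769115 115.        ] [516.18849519 148.74020408 123.31715835]
gate [494.77788918  38.08456161 115.        ] [492.42946185  36.17866492  18.61058748]
```

View pics/c1.png

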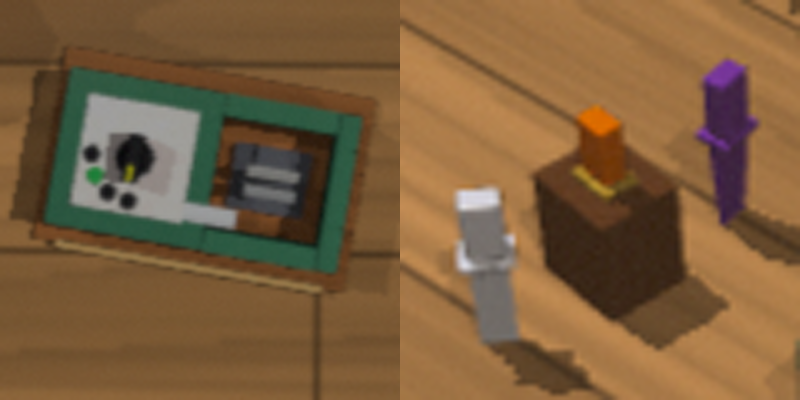

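The close crop confirms the orange gauge with a brass collar hanging in the dark stand. The white and purple ones stand free. The dial pointer aims at about the 0 dot, towards the robot, and the green dot is clockwise of it. I go first to a view above the gauge.

```bash
cat >> h.py <<'E'
def plan(pos,yaw,n,hand,show=True):
    """rows from the present pose to TCP pos with tool down and tool-x yaw; last calls padded by hand"""
    s=ctrl.get_state();p=np.array(s["eef_pos"]);R0=R.from_quat(s["orientation"])
    R1=R.from_euler("z",yaw)*R.from_euler("x",np.pi)
    w=(R0.inv()*R1).as_rotvec();d=(np.array(pos)-p)/10
    print("from",p.round(1),"turn",w.round(3),"dworld cm",d.round(2))
    for i in range(n):
        Ri=R0*R.from_rotvec(w*(i+.5)/n)
        print([hand]+[float(x) for x in (Ri.inv().apply(d)/n).round(2)]+[float(x) for x in (w/n).round(3)])
def st():
    s=ctrl.get_state();M=R.from_quat(s["orientation"]).as_matrix()
    print("t",round(float(s["clock"]),2),"pos",np.round(s["eef_pos"],1),"yaw",round(float(np.arctan2(M[1,0],M[0,0])),3),"z",M[:,2].round(3),"F",np.round(s["wrist_force"],1),"w",round(float(s["width"]),1))
E
python3 -c "
from h import *
plan([518,-231,250],1.57,20,1)"
```

```text
from [ 200.2 -538.7  230.7] turn [-1.000e-03 -1.000e-03 -1.214e+00] dworld cm [31.78 30.77  1.93]
[1, 2.05, -0.83, -0.1, -0.0, -0.0, -0.061]
[1, 2.1, -0.7, -0.1, -0.0, -0.0, -0.061]
[1, 2.14, -0.57, -0.1, -0.0, -0.0, -0.061]
[1, 2.17, -0.44, -0.1, -0.0, -0.0, -0.061]
[1, 2.19, -0.31, -0.1, -0.0, -0.0, -0.061]
[1, 2.2, -0.18, -0.1, -0.0, -0.0, -0.061]
[1, 2.21, -0.04, -0.1, -0.0, -0.0, -0.061]
[1, 2.21, 0.09, -0.1, -0.0, -0.0, -0.061]
[1, 2.2, 0.23, -0.1, -0.0, -0.0, -0.061]
[1, 2.18, 0.36, -0.1, -0.0, -0.0, -0.061]
[1, 2.16, 0.49, -0.1, -0.0, -0.0, -0.061]
[1, 2.12, 0.62, -0.1, -0.0, -0.0, -0.061]
[1, 2.08, 0.75, -0.1, -0.0, -0.0, -0.061]
[1, 2.03, 0.87, -0.1, -0.0, -0.0, -0.061]
[1, 1.97, 1.0, -0.1, -0.0, -0.0, -0.061]
[1, 1.91, 1.11, -0.1, -0.0, -0.0, -0.061]
[1, 1.84, 1.23, -0.1, -0.0, -0.0, -0.061]
[1, 1.76, 1.34, -0.1, -0.0, -0.0, -0.061]
[1, 1.68, 1.44, -0.1, -0.0, -0.0, -0.061]
[1, 1.59, 1.54, -0.1, -0.0, -0.0, -0.061]
```

Request:
{"api": "servo_tool", "payload": {"targets": [[1,2.05,-0.83,-0.1,0,0,-0.06],[1,2.1,-0.7,-0.1,0,0,-0.06],[1,2.14,-0.57,-0.1,0,0,-0.06],[1,2.17,-0.44,-0.1,0,0,-0.06],[1,2.2,-0.3,-0.1,0,0,-0.06],[1,2.2,-0.18,-0.1,0,0,-0.06],[1,2.2,-0.04,-0.1,0,0,-0.06],[1,2.2,0.1,-0.1,0,0,-0.06],[1,2.2,0.23,-0.1,0,0,-0.06],[1,2.18,0.36,-0.1,0,0,-0.06]]}}

```text
clock: 0.98
eef_pos: [365.1, -383.9, 236.9]
orientation: [0.883, 0.469, -0.001, -0.004]
wrist_force: [0.7, -1.0, -0.0]
width: 85.5
```

Request:
{"api": "servo_tool", "payload": {"targets": [[1,2.16,0.5,-0.1,0,0,-0.06],[1,2.12,0.6,-0.1,0,0,-0.06],[1,2.1,0.75,-0.1,0,0,-0.06],[1,2.0,0.87,-0.1,0,0,-0.06],[1,1.97,1.0,-0.1,0,0,-0.06],[1,1.9,1.1,-0.1,0,0,-0.06],[1,1.84,1.23,-0.1,0,0,-0.06],[1,1.76,1.34,-0.1,0,0,-0.06],[1,1.68,1.44,-0.1,0,0,-0.06],[1,1.6,1.54,-0.1,0,0,-0.06]]}}

```text
clock: 1.82
eef_pos: [530.5, -221.2, 244.4]
orientation: [0.694, 0.72, -0.0, -0.008]
wrist_force: [-0.2, 0.1, 0.3]
width: 85.6
```

Run:
```python
from h import *
st();f=grab("wrist");st();save(f,"w1.pkl");cv2.imwrite("pics/w1.png",f["frame"])
```

```text
t 1.82 pos [ 530.5 -221.2  244.4] yaw 1.608 z [-0.011  0.01  -1.   ] F [-0.2  0.1  0.3] w 85.6
t 1.87 pos [ 533.5 -218.4  244.4] yaw 1.612 z [-0.008  0.013 -1.   ] F [3.  1.1 0.4] w 85.0
```

View pics/w1.png

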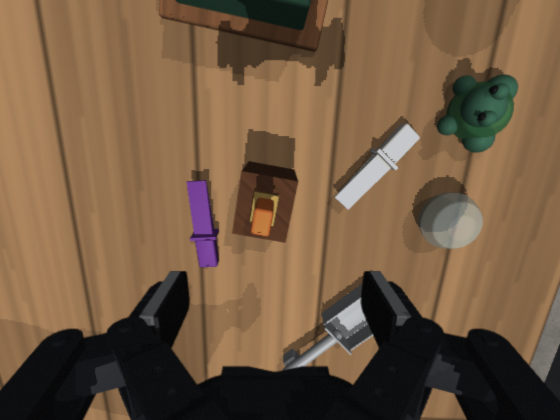

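The wrist view shows the orange handle at (263,220) in the stand. Stand top corners are near (245,165), (297,177), (287,241) and (234,233). White is at (377,165) and purple at (203,223). I take a settled frame and measure.

Run:
```python
from h import *
st();f=grab("wrist");st();save(f,"w2.pkl")
t=load("top.pkl");s=load("scene.pkl")
h=cv2.cvtColor(f["frame"],cv2.COLOR_BGR2HSV)
m=cv2.inRange(h,(5,190,120),(18,255,255))
c=max(cv2.findContours(m[150:260,220:310].copy(),0,2)[0],key=cv2.contourArea)+[220,150]
x,y,w,hh=cv2.boundingRect(c);print("orange",x,y,w,hh)
sub=h[y-4:y+hh+4,x-3:x+w+3,2]
print(sub[:, sub.shape[1]//2])
# bright top face
v=h[...,2];top=cv2.bitwise_and(m,cv2.inRange(v,205,255))
for name,mm in(("top",top),):
    k=np.zeros_like(mm);k[150:260,220:310]=mm[150:260,220:310]
    cc=max(cv2.findContours(k,0,2)[0],key=cv2.contourArea);r=cv2.minAreaRect(cc);print(name,r)
    B=np.array([onz(f,*p,129) for p in cv2.boxPoints(r)]);print(B.round(1),np.linalg.norm(np.diff(B,axis=0),axis=1))
    o=onz(f,*r[0],129);print("ctr",o)
    print("tri w/ top",tri(f,r[0],t,(394.8,241.9)),"tri w/ scene",tri(f,r[0],s,(219.2,143.8)),"dep",dep(f,*r[0]))
# stand top by depth heights
P=np.zeros((420,560,3))
pts=[]
for vv in range(150,260,2):
  for uu in range(220,310,2):
    if f["depth"][vv,uu]>0:
      p=dep(f,uu,vv)
      pts.append(p)
pts=np.array(pts)
for lo,hi in((74,84),(123,136),(80,90)):
  q=pts[(pts[:,2]>lo)&(pts[:,2]<hi)];
  if len(q)>4:
    r=cv2.minAreaRect(q[:,:2].astype(np.float32));print(lo,len(q),q.mean(0).round(1),r)
cv2.imwrite("pics/c2.png",cv2.resize(f["frame"][150:270,200:320],(600,600),interpolation=2))
```

```text
t 1.87 pos [ 533.5 -218.4  244.4] yaw 1.612 z [-0.008  0.013 -1.   ] F [3.  1.1 0.4] w 85.0
t 1.92 pos [ 531.8 -220.   244.2] yaw 1.609 z [-0.01   0.011 -1.   ] F [ 0.  -1.  -0.5] w 85.5
orange 266 214 2 1
[ 83  83  83  92 129 162 180 187 185]Traceback (most recent call last):
  File "<stdin>", line 14, in <module>
ValueError: max() iterable argument is empty
```

Run:
```python
from h import *
f=load("w2.pkl");t=load("top.pkl");s=load("scene.pkl")
h=cv2.cvtColor(f["frame"],cv2.COLOR_BGR2HSV)
for v in range(180,246,4):print(v,h[v,262].tolist(),dep(f,262,v).round(0))
pts=np.array([dep(f,u,v) for v in range(150,260) for u in range(220,310) if f["depth"][v,u]>0])
for lo,hi in((74,84),(123,136)):
  q=pts[(pts[:,2]>lo)&(pts[:,2]<hi)];
  if len(q)>4:print(lo,len(q),q.mean(0).round(1),cv2.minAreaRect(q[:,:2].astype(np.float32)))
cv2.imwrite("pics/c2.png",cv2.resize(f["frame"][150:270,200:320],(600,600),interpolation=2))
```

```text
180 [11, 155, 46] [ 520. -200.   80.]
184 [11, 152, 47] [ 520. -203.   82.]
188 [10, 147, 45] [ 520. -208.   83.]
192 [11, 142, 45] [ 520. -212.   82.]
196 [20, 144, 71] [ 520. -216.   84.]
200 [19, 145, 97] [ 520. -220.   85.]
204 [11, 199, 82] [ 521. -220.  101.]
208 [11, 194, 83] [ 522. -219.  116.]
212 [11, 196, 95] [ 522. -220.  126.]
216 [13, 172, 191] [ 523. -223.  130.]
220 [14, 170, 191] [ 523. -226.  132.]
224 [14, 168, 191] [ 523. -231.  129.]
228 [15, 168, 191] [ 523. -234.  131.]
232 [14, 167, 191] [ 523. -239.  130.]
236 [14, 167, 191] [ 523. -242.  130.]
240 [11, 144, 90] [ 522. -267.   81.]
244 [15, 118, 140] [ 519. -305.    1.]
74 2601 [ 519.1 -227.9   81. ] ((518.5220947265625, -232.85821533203125), (71.18113708496094, 60.14952087402344), 81.80645751953125)
123 530 [ 518.8 -230.9  129.5] ((518.6788940429688, -232.01377868652344), (25.798992156982422, 17.983280181884766), 81.96359252929688)
```

View pics/c2.png

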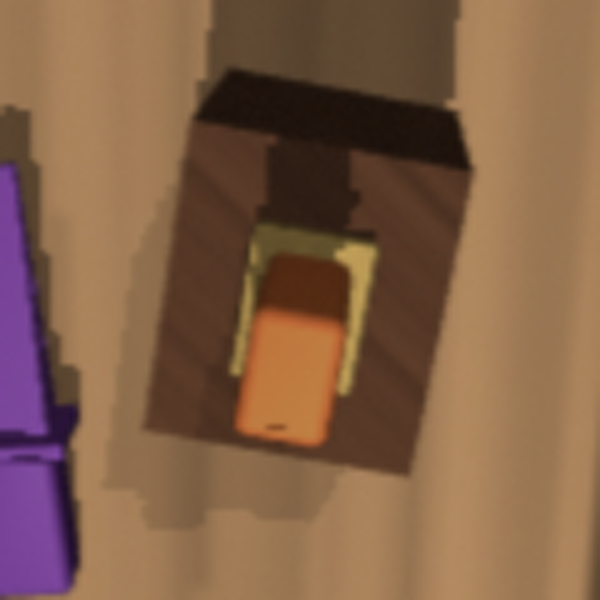

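The crop shows the orange top face and its brass collar in the stand. Depth puts the handle's top face at 25.8 x 18.0 mm, centred on (518.6, -232.0), z 129.5, yaw -0.14. That agrees with the two-view triangulation of (518, -231, 129.8) and with the stated 129. Next is the dial.

```bash
python3 -c "
from h import *
plan([512,148,240],2.98,20,1)"
```

```text
from [ 531.8 -220.   244.2] turn [-0.    -0.016 -1.371] dworld cm [-1.98 36.8  -0.42]
[1, 1.84, 0.03, 0.04, -0.0, -0.001, -0.069]
[1, 1.84, 0.16, 0.04, -0.0, -0.001, -0.069]
[1, 1.82, 0.29, 0.04, -0.0, -0.001, -0.069]
[1, 1.8, 0.41, 0.04, -0.0, -0.001, -0.069]
[1, 1.76, 0.53, 0.04, -0.0, -0.001, -0.069]
[1, 1.72, 0.65, 0.03, -0.0, -0.001, -0.069]
[1, 1.67, 0.77, 0.03, -0.0, -0.001, -0.069]
[1, 1.62, 0.88, 0.03, -0.0, -0.001, -0.069]
[1, 1.55, 0.99, 0.03, -0.0, -0.001, -0.069]
[1, 1.48, 1.09, 0.03, -0.0, -0.001, -0.069]
[1, 1.4, 1.19, 0.03, -0.0, -0.001, -0.069]
[1, 1.32, 1.29, 0.03, -0.0, -0.001, -0.069]
[1, 1.23, 1.37, 0.03, -0.0, -0.001, -0.069]
[1, 1.13, 1.45, 0.02, -0.0, -0.001, -0.069]
[1, 1.03, 1.53, 0.02, -0.0, -0.001, -0.069]
[1, 0.92, 1.6, 0.02, -0.0, -0.001, -0.069]
[1, 0.81, 1.65, 0.02, -0.0, -0.001, -0.069]
[1, 0.69, 1.71, 0.02, -0.0, -0.001, -0.069]
[1, 0.58, 1.75, 0.02, -0.0, -0.001, -0.069]
[1, 0.46, 1.79, 0.02, -0.0, -0.001, -0.069]
```

Request:
{"api": "servo_tool", "payload": {"targets": [[1,1.84,0.03,0.04,0,0,-0.069],[1,1.84,0.16,0.04,0,0,-0.069],[1,1.82,0.3,0.04,0,0,-0.069],[1,1.8,0.4,0.04,0,0,-0.069],[1,1.76,0.5,0.04,0,0,-0.069],[1,1.7,0.65,0.03,0,0,-0.069],[1,1.67,0.77,0.03,0,0,-0.069],[1,1.6,0.88,0.03,0,0,-0.069],[1,1.55,1.0,0.03,0,0,-0.069],[1,1.48,1.1,0.03,0,0,-0.069]]}}

```text
clock: 2.75
eef_pos: [521.2, -36.2, 238.6]
orientation: [0.401, 0.916, -0.001, -0.01]
wrist_force: [0.7, 0.1, 0.2]
width: 85.5
```

Request:
{"api": "servo_tool", "payload": {"targets": [[1,1.4,1.2,0.03,0,0,-0.069],[1,1.3,1.3,0.03,0,0,-0.069],[1,1.2,1.37,0.03,0,0,-0.069],[1,1.1,1.45,0.02,0,0,-0.069],[1,1.0,1.53,0.02,0,0,-0.069],[1,0.9,1.6,0.02,0,0,-0.069],[1,0.8,1.65,0.02,0,0,-0.069],[1,0.7,1.7,0.02,0,0,-0.069],[1,0.4,1.0,0,0,0,-0.069],[1,0,0,0,0,0,-0.03]]}}

```text
clock: 3.58
eef_pos: [508.0, 124.2, 235.4]
orientation: [0.074, 0.997, 0.001, -0.013]
wrist_force: [1.0, -0.7, 0.8]
width: 85.6
```

Run:
```python
from h import *
st();f=grab("wrist");st();save(f,"w3.pkl");cv2.imwrite("pics/w3.png",f["frame"])
U,V=np.meshgrid(range(0,560,2),range(0,420,2));
pts=np.array([dep(f,u,v) for u,v in zip(U.ravel(),V.ravel()) if f["depth"][v,u]>0])
near=np.hypot(pts[:,0]-514,pts[:,1]-151)
q=pts[(near<28)&(pts[:,2]>120)&(pts[:,2]<135)];print("bar",len(q),q.mean(0),cv2.minAreaRect(q[:,:2].astype(np.float32)))
q=pts[(pts[:,2]>81)&(pts[:,2]<96)&(pts[:,0]>400)&(pts[:,0]<610)];print("rim",q.mean(0),cv2.minAreaRect(q[:,:2].astype(np.float32)))
q=pts[(near<60)&(pts[:,2]>80)&(pts[:,2]<100)];print(np.percentile(q[:,2],[5,50,95]))
g=pts[(np.hypot(pts[:,0]-494,pts[:,1]-33)<30)&(pts[:,2]>96)&(pts[:,2]<115)];print("plates",len(g),g.mean(0),cv2.minAreaRect(g[:,:2].astype(np.float32)))
h=cv2.cvtColor(f["frame"],cv2.COLOR_BGR2HSV)
for n,lo,hi,z in(("green",(45,150,80),(70,255,255),92),("yellow",(22,150,120),(33,255,255),127)):
    m=cv2.inRange(h,lo,hi);c=[k for k in cv2.findContours(m,0,2)[0] if cv2.contourArea(k)>8]
    for k in c:
        r=cv2.minAreaRect(k);print(n,r,onz(f,*r[0],z).round(1))
```

```text
t 3.58 pos [508.  124.2 235.4] yaw 2.993 z [-0.026  0.004 -1.   ] F [ 1.  -0.7  0.8] w 85.6
t 3.63 pos [508.  123.5 235.3] yaw 2.992 z [-0.026  0.003 -1.   ] F [-0.7 -0.2 -0.6] w 85.5
bar 192 [513.69749491 150.1013554  127.53508521] ((514.8475952148438, 150.20265197753906), (13.895378112792969, 41.35213851928711), 79.99524688720703)
rim [501.82838664 109.88558941  86.58115409] ((505.2176818847656, 91.61812591552734), (259.31488037109375, 140.29393005371094), 81.17855834960938)
[85.58262351 87.44777417 89.73322848]
plates 268 [494.70014545  32.14576556 105.20747151] ((494.0683898925781, 32.15537643432617), (44.10753631591797, 25.930356979370117), 80.84983825683594)
yellow ((554.0, 324.0), (12.0, 10.0), 90.0) [663.4 383.2 127. ]
yellow ((306.0, 203.0), (14.0, 4.0), 90.0) [503.  153.2 127. ]
```

View pics/w3.png

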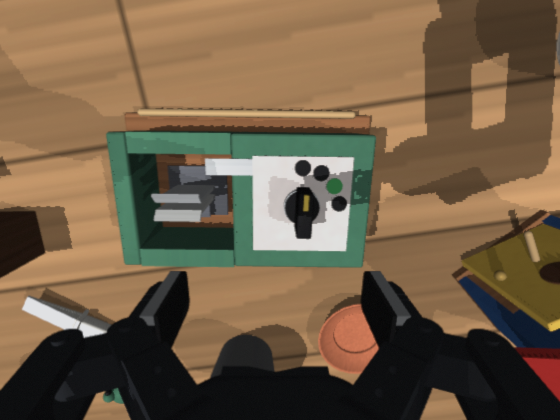

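The wrist view shows the dial bar at (304,213), its yellow pointer at (306,203) towards the robot, the green dot at (335,186) and the gate plates at (180,205). Bar centre is (514.5, 150.2), 41 x 14 mm, top 127.5, angle -0.17. Feeder yaw is -0.154, so the dial is at about 0. The throat is near (494, 32). Now to grip the dial.

```bash
python3 -c "
from h import *
plan([514.5,150.2,140],2.97,1,0.2)"
```

```text
from [508.  123.5 235.3] turn [-0.001 -0.027  0.022] dworld cm [ 0.65  2.67 -9.53]
[0.2, -0.34, 2.75, 9.52, -0.001, -0.027, 0.022]
```

Request:
{"api": "servo_tool", "payload": {"targets": [[0.2,-0.05,0.4,0.9,0,-0.004,0.003],[0.2,-0.05,0.4,1.2,0,-0.004,0.003],[0.2,-0.05,0.4,1.2,0,-0.004,0.003],[0.2,-0.05,0.4,1.2,0,-0.004,0.003],[0.2,-0.05,0.4,1.2,0,-0.004,0.003],[0.2,-0.05,0.4,1.2,0,-0.004,0.003],[0.2,-0.05,0.3,1.1,0,-0.003,0.003],[0.2,0,0,0.8,0,0,0],[0.2,0,0,0.4,0,0,0],[0.2,0,0,0,0,0,0]]}}

```text
clock: 4.47
eef_pos: [513.1, 144.4, 133.6]
orientation: [0.096, 0.995, -0.003, -0.001]
wrist_force: [-0.4, 0.2, 0.7]
width: 51.3
```

```bash
python3 -c "
from h import *
st();plan([514.5,150.2,101],2.97,1,0.2)"
```

```text
t 4.47 pos [513.1 144.4 133.6] yaw 2.95 z [-0.002 -0.005 -1.   ] F [-0.4  0.2  0.7] w 51.3
from [513.1 144.4 133.6] turn [-0.006 -0.001 -0.02 ] dworld cm [ 0.14  0.58 -3.26]
[0.2, -0.04, 0.6, 3.26, -0.006, -0.001, -0.02]
```

Request:
{"api": "servo_tool", "payload": {"targets": [[0.2,0,0.2,0.3,0,0,-0.01],[0.2,0,0.2,0.5,0,0,-0.01],[0.2,0,0.15,0.6,0,0,0],[0.2,0,0.05,0.6,0,0,0],[0.2,0,0,0.6,0,0,0],[0.2,0,0,0.4,0,0,0],[0.2,0,0,0.1,0,0,0],[-1,0,0,0,0,0,0],[-1,0,0,0,0,0,0],[-1,0,0,0,0,0,0]], "squeeze": 40}}

```text
clock: 5.3
eef_pos: [515.4, 150.1, 100.5]
orientation: [0.086, 0.996, -0.002, 0.001]
wrist_force: [1.1, 0.2, 0.6]
width: 15.8
```

Request:
{"api": "servo_tool", "payload": {"targets": [[-1,0,0,0,0,0,0],[-1,0,0,0,0,0,0],[-1,0,0,0,0,0,0],[-1,0,0,0,0,0,0],[-1,0,0,0,0,0,0],[-1,0,0,0,0,0,0],[-1,0,0,0,0,0,0],[-1,0,0,0,0,0,0],[-1,0,0,0,0,0,0],[-1,0,0,0,0,0,0]]}}

```text
clock: 6.13
eef_pos: [515.2, 149.8, 100.8]
orientation: [0.086, 0.996, -0.002, 0.001]
wrist_force: [-0.2, -1.4, -0.8]
width: 13.2
```

```bash
python3 -c "
from h import *
st();print(ctrl.get_state()['qpos'])"
```

```text
t 6.13 pos [515.2 149.8 100.8] yaw 2.97 z [ 0.001 -0.005 -1.   ] F [-0.2 -1.4 -0.8] w 13.2
[ 0.26443546  0.37864725  1.83808153 -0.00632217  0.92524469 -1.13063461]
```

Request:
{"api": "servo_tool", "payload": {"targets": [[-1,0,0,0,0,0,0.05],[-1,0,0,0,0,0,0.09],[-1,0,0,0,0,0,0.09],[-1,0,0,0,0,0,0.09],[-1,0,0,0,0,0,0.09],[-1,0,0,0,0,0,0.09],[-1,0,0,0,0,0,0.09],[-1,0,0,0,0,0,0.09],[-1,0,0,0,0,0,0.09],[-1,0,0,0,0,0,0.04]]}}

```text
clock: 6.97
eef_pos: [514.9, 148.5, 100.8]
orientation: [0.488, 0.873, -0.003, 0.002]
wrist_force: [-0.5, -0.6, -1.3]
width: 13.4
```

```bash
python3 -c "
from h import *
st();plan([515,150,100.8],1.988,1,-1)"
```

```text
t 6.97 pos [514.9 148.5 100.8] yaw 2.121 z [ 0.    -0.007 -1.   ] F [-0.5 -0.6 -1.3] w 13.4
from [514.9 148.5 100.8] turn [-0.003  0.007  0.133] dworld cm [0.01 0.15 0.  ]
[-1, 0.13, 0.08, -0.0, -0.003, 0.007, 0.133]
```

Request:
{"api": "servo_tool", "payload": {"targets": [[-1,0.05,0.05,0,0,0,0.04],[-1,0.05,0.03,0,0,0,0.04],[-1,0,0,0,0,0,0.03],[-1,0,0,0,0,0,0.015],[-1,0,0,0,0,0,0],[-1,0,0,0,0,0,0],[-1,0,0,0,0,0,0],[-1,0,0,0,0,0,0],[-1,0,0,0,0,0,0],[-1,0,0,0,0,0,0]]}}

```text
clock: 7.8
eef_pos: [514.6, 148.4, 100.7]
orientation: [0.545, 0.839, -0.004, 0.002]
wrist_force: [0.0, 0.0, -1.3]
width: 13.4
```

```bash
python3 -c "
from h import *
st();print(ctrl.get_state()['ft_torque'])"
```

```text
t 7.8 pos [514.6 148.4 100.7] yaw 1.99 z [-0.001 -0.01  -1.   ] F [ 0.   0.  -1.3] w 13.4
[ 0.0348267  -0.01728464 -0.00915218]
```

The tool sits at the green yaw with no residual torque. Release and rise.

Request:
{"api": "servo_tool", "payload": {"targets": [[0.3,0,0,0,0,0,0],[0.3,0,0,0,0,0,0],[0.3,0,0,0,0,0,0],[0.3,0,0,0,0,0,0],[0.3,0,0,-0.5,0,0,0],[0.3,0,0,-1,0,0,0],[0.3,0,0,-1.5,0,0,0],[0.3,0,0,-2,0,0,0],[0.3,0,0,-2.5,0,0,0],[0.3,0,0,-2,0,0,0]]}}

```text
clock: 8.63
eef_pos: [512.7, 149.4, 199.0]
orientation: [0.544, 0.839, -0.007, -0.0]
wrist_force: [0.4, 0.6, 0.0]
width: 55.6
```

Request:
{"api": "servo_tool", "payload": {"targets": [[0.3,0,0,-2,0,0,0],[0.3,0,0,-1,0,0,0],[0.3,0,-1,0,0,0,0],[0.3,0,-1,0,0,0,0],[0.3,0,-1,0,0,0,0],[0.3,0,-1,0,0,0,0],[0.3,0,-1,0,0,0,0],[0.3,0,0,0,0,0,0],[0.3,0,0,0,0,0,0],[0.3,0,0,0,0,0,0]]}}

```text
clock: 9.47
eef_pos: [460.9, 126.7, 236.8]
orientation: [0.544, 0.839, -0.004, 0.002]
wrist_force: [-0.4, -0.3, -0.1]
width: 55.4
```

Run:
```python
from h import *
st();f=grab("wrist");st();save(f,"w4.pkl");cv2.imwrite("pics/w4.png",f["frame"])
U,V=np.meshgrid(range(0,560),range(0,420));
pts=np.array([dep(f,u,v) for u,v in zip(U.ravel(),V.ravel()) if f["depth"][v,u]>0])
near=np.hypot(pts[:,0]-514,pts[:,1]-151)
q=pts[(near<28)&(pts[:,2]>121)&(pts[:,2]<135)];print("bar",len(q),q.mean(0),cv2.minAreaRect(q[:,:2].astype(np.float32)))
q=pts[(pts[:,2]>81)&(pts[:,2]<90)&(pts[:,0]>400)&(pts[:,0]<610)];print("rim",q.mean(0),cv2.minAreaRect(q[:,:2].astype(np.float32)))
g=pts[(np.hypot(pts[:,0]-494,pts[:,1]-33)<32)&(pts[:,2]>96)&(pts[:,2]<115)];print("plates",len(g),g.mean(0),cv2.minAreaRect(g[:,:2].astype(np.float32)))
# profile across gap, feeder frame
yaw=-0.154;d=g-[494,33,0];xo=d[:,0]*np.cos(yaw)+d[:,1]*np.sin(yaw);yo=-d[:,0]*np.sin(yaw)+d[:,1]*np.cos(yaw)
for k in np.arange(-22,22,1.):
    m=(xo>=k)&(xo<k+1)&(abs(yo)<20)
    if m.any():print(k,m.sum(),np.percentile(g[m,2],[5,50,95]).round(1))
```

```text
t 9.47 pos [460.9 126.7 236.8] yaw 1.991 z [-0.001 -0.01  -1.   ] F [-0.4 -0.3 -0.1] w 55.4
t 9.52 pos [461.1 126.8 236.8] yaw 1.991 z [-0.001 -0.01  -1.   ] F [-0.1 -0.  -0.8] w 55.5
bar 775 [513.67668284 151.47245467 127.59966739] ((514.7599487304688, 150.60023498535156), (14.520136833190918, 41.9280891418457), 23.378034591674805)
rim [508.09835673 131.4160235   86.67217262] ((505.5544128417969, 91.07763671875), (260.4313049316406, 140.82376098632812), 80.77567291259766)
plates 777 [497.24502197  33.15329229 105.00962502] ((495.7146301269531, 31.985450744628906), (44.92927551269531, 30.43195152282715), 80.62850952148438)
-14.0 7 [107.1 107.6 108.2]
-13.0 34 [106.  107.3 108.7]
-12.0 39 [107.1 108.5 109.4]
-11.0 25 [107.3 108.3 108.9]
-10.0 26 [106.9 107.7 108.2]
-9.0 21 [106.2 106.5 107.2]
-8.0 20 [104.7 105.5 106.7]
-7.0 23 [103.1 104.5 105.4]
-6.0 24 [102.5 103.4 104.2]
-5.0 19 [102.  102.7 103.2]
-4.0 16 [101.4 101.8 102.3]
6.0 58 [ 96.4  99.2 102.2]
7.0 42 [ 97.6 101.7 103.1]
8.0 42 [101.5 102.7 104.5]
9.0 47 [102.6 104.2 105.2]
10.0 36 [103.8 105.1 106.8]
11.0 43 [104.6 106.1 107.5]
12.0 41 [105.5 106.7 108.6]
13.0 37 [106.5 107.8 109.3]
14.0 34 [107.3 108.4 109.6]
15.0 23 [107.4 108.2 108.8]
16.0 12 [106.9 107.3 108.3]
17.0 1 [105.9 105.9 105.9]
```

View pics/w4.png

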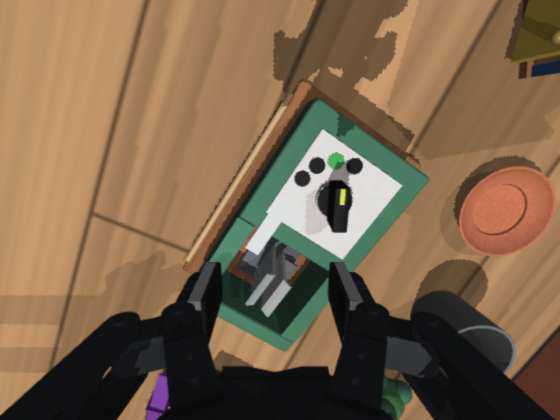

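The wrist view shows the pointer aimed at the green dot at (336,160). The bar is now at -1.162 rad, which is 1.0 clockwise of the feeder's -0.16. The gate has opened to about 10 mm with its middle at (495.7, 32.1). The same point carried over from the dial centre is (495.9, 32.0). Now to the gauge.

```bash
python3 -c "
from h import *
plan([518.6,-232,165],1.43,20,.3)
t=load('top.pkl');print(onz(t,385,271,120),onz(t,397,211,120))"
```

```text
from [461.1 126.8 236.8] turn [-0.002  0.009  0.561] dworld cm [  5.75 -35.88  -7.18]
[0.3, -1.76, -0.44, 0.38, -0.0, 0.0, 0.028]
[0.3, -1.77, -0.39, 0.37, -0.0, 0.0, 0.028]
[0.3, -1.78, -0.34, 0.37, -0.0, 0.0, 0.028]
[0.3, -1.79, -0.29, 0.37, -0.0, 0.0, 0.028]
[0.3, -1.8, -0.24, 0.37, -0.0, 0.0, 0.028]
[0.3, -1.8, -0.19, 0.37, -0.0, 0.0, 0.028]
[0.3, -1.81, -0.14, 0.37, -0.0, 0.0, 0.028]
[0.3, -1.81, -0.09, 0.37, -0.0, 0.0, 0.028]
[0.3, -1.81, -0.04, 0.37, -0.0, 0.0, 0.028]
[0.3, -1.81, 0.01, 0.37, -0.0, 0.0, 0.028]
[0.3, -1.81, 0.06, 0.37, -0.0, 0.0, 0.028]
[0.3, -1.81, 0.11, 0.37, -0.0, 0.0, 0.028]
[0.3, -1.81, 0.16, 0.36, -0.0, 0.0, 0.028]
[0.3, -1.8, 0.21, 0.36, -0.0, 0.0, 0.028]
[0.3, -1.8, 0.26, 0.36, -0.0, 0.0, 0.028]
[0.3, -1.79, 0.31, 0.36, -0.0, 0.0, 0.028]
[0.3, -1.78, 0.36, 0.36, -0.0, 0.0, 0.028]
[0.3, -1.77, 0.41, 0.36, -0.0, 0.0, 0.028]
[0.3, -1.76, 0.46, 0.36, -0.0, 0.0, 0.028]
[0.3, -1.74, 0.51, 0.36, -0.0, 0.0, 0.028]
[ 435.42642423 -206.04387746  120.        ] [ 605.90942577 -239.46003915  120.        ]
```

Request:
{"api": "servo_tool", "payload": {"targets": [[0.3,-1.8,-0.44,0.2,0,0,0.028],[0.3,-1.8,-0.4,0.2,0,0,0.028],[0.3,-1.8,-0.34,0.2,0,0,0.028],[0.3,-1.8,-0.3,0.2,0,0,0.028],[0.3,-1.8,-0.24,0.2,0,0,0.028],[0.3,-1.8,-0.2,0.2,0,0,0.028],[0.3,-1.8,-0.14,0.2,0,0,0.028],[0.3,-1.8,-0.1,0.2,0,0,0.028],[0.3,-1.8,-0.04,0.2,0,0,0.028],[0.3,-1.8,0,0.2,0,0,0.028]]}}

```text
clock: 10.35
eef_pos: [498.3, -56.4, 215.5]
orientation: [0.658, 0.753, -0.003, 0.002]
wrist_force: [-0.2, 0.1, 0.9]
width: 55.0
```

Request:
{"api": "servo_tool", "payload": {"targets": [[0.3,-1.8,0.06,0.5,0,0,0.028],[0.3,-1.8,0.1,0.5,0,0,0.028],[0.3,-1.8,0.16,0.5,0,0,0.028],[0.3,-1.8,0.2,0.5,0,0,0.028],[0.3,-1.8,0.26,0.5,0,0,0.028],[0.3,-1.8,0.3,0.5,0,0,0.028],[0.3,-1.8,0.36,0.5,0,0,0.028],[0.3,-1.5,0.4,0.5,0,0,0.028],[0.3,-0.8,0.2,0,0,0,0.01],[0.3,0,0,0,0,0,0]]}}

```text
clock: 11.18
eef_pos: [528.9, -217.3, 170.8]
orientation: [0.747, 0.665, -0.002, 0.003]
wrist_force: [0.8, 0.1, -0.5]
width: 55.4
```

```bash
python3 -c "
from h import *
st();plan([518.6,-232,93],1.43,1,.3)"
```

```text
t 11.18 pos [ 528.9 -217.3  170.8] yaw 1.455 z [ 0.    -0.007 -1.   ] F [ 0.8  0.1 -0.5] w 55.4
from [ 528.9 -217.3  170.8] turn [0.001 0.007 0.025] dworld cm [-1.03 -1.47 -7.78]
[0.3, -1.56, -0.84, 7.78, 0.001, 0.007, 0.025]
```

First the lateral correction, then straight down in the next call.

Request:
{"api": "servo_tool", "payload": {"targets": [[0.3,-0.3,-0.2,0.2,0,0.001,0.005],[0.3,-0.4,-0.2,0.4,0,0.001,0.005],[0.3,-0.4,-0.2,0.4,0,0.001,0.005],[0.3,-0.3,-0.15,0.4,0,0.001,0.005],[0.3,-0.15,-0.1,0.4,0,0.001,0.005],[0.3,0,0,0.3,0,0,0],[0.3,0,0,0,0,0,0],[0.3,0,0,0,0,0,0],[0.3,0,0,0,0,0,0],[0.3,0,0,0,0,0,0]]}}

```text
clock: 12.02
eef_pos: [517.2, -229.7, 148.2]
orientation: [0.755, 0.656, 0.0, -0.0]
wrist_force: [-0.6, -0.4, 0.5]
width: 55.5
```

```bash
python3 -c "
from h import *
st();plan([518.6,-232,93],1.43,1,.3)"
```

```text
t 12.02 pos [ 517.2 -229.7  148.2] yaw 1.431 z [ 0.001  0.001 -1.   ] F [-0.6 -0.4  0.5] w 55.5
from [ 517.2 -229.7  148.2] turn [ 0.    -0.001  0.001] dworld cm [ 0.14 -0.23 -5.52]
[0.3, -0.21, 0.17, 5.52, 0.0, -0.001, 0.001]
```

Request:
{"api": "servo_tool", "payload": {"targets": [[0.3,-0.1,0.08,0.4,0,0,0],[0.3,-0.1,0.08,0.7,0,0,0],[0.3,0,0,0.8,0,0,0],[0.3,0,0,0.8,0,0,0],[0.3,0,0,0.8,0,0,0],[0.3,0,0,0.7,0,0,0],[0.3,0,0,0.6,0,0,0],[0.3,0,0,0.3,0,0,0],[0.3,0,0,0.1,0,0,0],[0.3,0,0,0,0,0,0]]}}

```text
clock: 12.85
eef_pos: [518.4, -231.5, 89.4]
orientation: [0.755, 0.656, 0.0, -0.001]
wrist_force: [0.3, 0.2, -0.2]
width: 55.7
```

Request:
{"api": "servo_tool", "payload": {"targets": [[-1,0,0,0,0,0,0],[-1,0,0,0,0,0,0],[-1,0,0,0,0,0,0],[-1,0,0,0,0,0,0],[-1,0,0,0,0,0,0],[-1,0,0,0,0,0,0],[-1,0,0,0,0,0,0],[-1,0,0,0,0,0,0],[-1,0,0,0,0,0,0],[-1,0,0,0,0,0,0]], "squeeze": 60}}

```text
clock: 13.68
eef_pos: [519.0, -231.8, 90.7]
orientation: [0.755, 0.656, 0.001, 0.0]
wrist_force: [-0.4, 0.7, -1.1]
width: 17.4
```

```bash
python3 -c "
from h import *
st()"
```

```text
t 13.68 pos [ 519.  -231.8   90.7] yaw 1.431 z [ 0.001  0.001 -1.   ] F [-0.4  0.7 -1.1] w 17.4
```

Request:
{"api": "servo_tool", "payload": {"targets": [[-1,0,0,-0.3,0,0,0],[-1,0,0,-0.7,0,0,0],[-1,0,0,-1.0,0,0,0],[-1,0,0,-1.2,0,0,0],[-1,0,0,-1.3,0,0,0],[-1,0,0,-1.3,0,0,0],[-1,0,0,-1.3,0,0,0],[-1,0,0,-1.3,0,0,0],[-1,0,0,-1.3,0,0,0],[-1,0,0,-1.3,0,0,0]]}}

```text
clock: 14.52
eef_pos: [517.9, -231.4, 210.3]
orientation: [0.755, 0.656, 0.0, -0.0]
wrist_force: [-0.1, -0.1, -1.9]
width: 17.2
```

Request:
{"api": "servo_tool", "payload": {"targets": [[-1,0,0,-1,0,0,0],[-1,0,0,-0.3,0,0,0],[-1,0.5,0,0,0,0,0],[-1,1.0,0,0,0,0,0],[-1,1.5,0,0,0,0,0],[-1,1.8,0,0,0,0,0],[-1,1.8,0,0,0,0,0],[-1,1.8,0,0,0,0,0],[-1,1.8,0,0,0,0,0],[-1,1.8,0,0,0,0,0]]}}

```text
clock: 15.35
eef_pos: [534.1, -106.1, 227.0]
orientation: [0.756, 0.654, 0.001, 0.001]
wrist_force: [-0.3, -0.4, -0.6]
width: 17.5
```

```bash
python3 -c "
from h import *
st();plan([495.7,32.1,215],1.414,1,-1)"
```

```text
t 15.35 pos [ 534.1 -106.1  227. ] yaw 1.426 z [ 0.002 -0.001 -1.   ] F [-0.3 -0.4 -0.6] w 17.5
from [ 534.1 -106.1  227. ] turn [0.002 0.    0.012] dworld cm [-3.84 13.82 -1.2 ]
[-1, 13.09, -5.87, 1.19, 0.002, 0.0, 0.012]
```

Request:
{"api": "servo_tool", "payload": {"targets": [[-1,1.7,-0.8,0,0,0,0.002],[-1,1.7,-0.8,0,0,0,0.002],[-1,1.7,-0.8,0,0,0,0.002],[-1,1.7,-0.8,0,0,0,0.002],[-1,1.7,-0.8,0,0,0,0.002],[-1,1.6,-0.7,0,0,0,0.002],[-1,1.2,-0.5,0,0,0,0],[-1,0.5,-0.2,0,0,0,0],[-1,0,0,0,0,0,0],[-1,0,0,0,0,0,0]]}}

```text
clock: 16.18
eef_pos: [489.5, 35.9, 219.7]
orientation: [0.758, 0.653, -0.004, -0.006]
wrist_force: [0.1, -1.0, -1.5]
width: 17.2
```

```bash
python3 -c "
from h import *
st();plan([495.7,32.1,200],1.414,1,-1)
f=grab('wrist');save(f,'w5.pkl');cv2.imwrite('pics/w5.png',f['frame'])"
```

```text
t 16.18 pos [489.5  35.9 219.7] yaw 1.422 z [-0.014  0.005 -1.   ] F [ 0.1 -1.  -1.5] w 17.2
from [489.5  35.9 219.7] turn [-0.015 -0.002  0.008] dworld cm [ 0.62 -0.38 -1.97]
[-1, -0.28, 0.68, 1.97, -0.015, -0.002, 0.008]
```

View pics/w5.png

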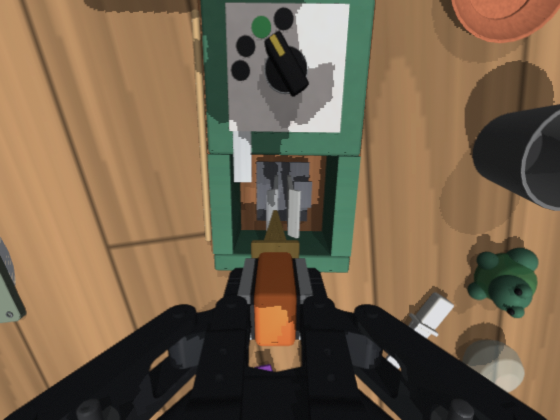

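The wrist view shows the gauge upright in the jaws at (275,300) with its blade hanging over the gate at (277,215). The dial still points at green (262,27). Align above the throat.

Request:
{"api": "servo_tool", "payload": {"targets": [[-1,-0.1,0.2,0.2,-0.005,0,0.002],[-1,-0.1,0.2,0.3,-0.005,0,0.002],[-1,-0.05,0.15,0.3,-0.004,0,0.002],[-1,0,0,0.2,0,0,0],[-1,0,0,0,0,0,0],[-1,0,0,0,0,0,0],[-1,0,0,0,0,0,0],[-1,0,0,0,0,0,0],[-1,0,0,0,0,0,0],[-1,0,0,0,0,0,0]]}}

```text
clock: 17.07
eef_pos: [496.0, 28.7, 207.9]
orientation: [0.762, 0.648, 0.001, -0.0]
wrist_force: [-0.9, -0.3, -1.6]
width: 17.2
```

```bash
python3 -c "
from h import *
st();plan([495.7,32.1,200],1.414,1,-1)
import time
print(np.mean([ctrl.get_state()['wrist_force'] for _ in range(5)],0))
s=load('scene.pkl');f=grab('scene');save(f,'s2.pkl')
f=grab('wrist');save(f,'w6.pkl');st()
# gauge and plates in own frame from depth
yaw=-0.157
U,V=np.meshgrid(range(220,330),range(150,260));P=np.array([dep(f,u,v) for u,v in zip(U.ravel(),V.ravel()) if f['depth'][v,u]>0])-[495.7,32.1,0]
xo=P[:,0]*np.cos(yaw)+P[:,1]*np.sin(yaw);yo=-P[:,0]*np.sin(yaw)+P[:,1]*np.cos(yaw)
m=(P[:,2]>112)&(P[:,2]<200)&(abs(xo)<40)&(abs(yo)<40)
for z in range(115,190,10):
  k=m&(abs(P[:,2]-z)<5)
  if k.sum()>3:print(z,k.sum(),xo[k].min().round(1),xo[k].max().round(1),yo[k].max().round(1))
k=(P[:,2]>103)&(P[:,2]<110)&(abs(yo)<22)&(abs(xo)<25);print('lips',np.sort(xo[k])[[0,3,-4,-1]])
"
```

```text
t 17.07 pos [496.   28.7 207.9] yaw 1.41 z [ 0.     0.001 -1.   ] F [-0.9 -0.3 -1.6] w 17.2
from [496.   28.7 207.9] turn [ 0.    -0.001 -0.004] dworld cm [-0.03  0.34 -0.79]
[-1, 0.33, -0.08, 0.79, 0.0, -0.001, -0.004]
[-0.85263071 -0.28868847 -1.57913093]
t 17.17 pos [496.   28.8 207.9] yaw 1.41 z [ 0.     0.001 -1.   ] F [-0.4 -0.3 -1. ] w 17.7
125 4 0.9 3.2 8.4
135 24 0.2 4.0 8.3
145 38 -1.2 4.6 8.4
155 53 -1.8 5.9 8.4
165 73 -2.8 7.0 8.7
175 108 -3.8 7.4 8.6
185 91 -4.2 8.3 8.5
lips [-14.98484143 -14.93873166  14.59178284  14.66179928]
```

The gauge is upright: blade centre is at own x +2.0 from z 125 to z 185. The lips' middle is at -0.2, so I shift -1.5 mm in x and +3.3 mm along the slot, then go down.

Request:
{"api": "servo_tool", "payload": {"targets": [[-1,0.15,-0.08,0,0,0,0],[-1,0.15,-0.07,0,0,0,0],[-1,0,0,0.2,0,0,0],[-1,0,0,0.4,0,0,0],[-1,0,0,0.5,0,0,0],[-1,0,0,0.5,0,0,0],[-1,0,0,0.5,0,0,0],[-1,0,0,0.5,0,0,0],[-1,0,0,0.4,0,0,0],[-1,0,0,0.2,0,0,0]]}}

```text
clock: 18.0
eef_pos: [494.6, 32.6, 172.5]
orientation: [0.761, 0.648, 0.0, -0.0]
wrist_force: [-0.2, 0.0, -1.0]
width: 17.2
```

```bash
python3 -c "
from h import *
st();plan([494.4,32.1,150],1.414,1,-1)"
```

```text
t 18.0 pos [494.6  32.6 172.5] yaw 1.411 z [-0.     0.001 -1.   ] F [-0.2  0.  -1. ] w 17.2
from [494.6  32.6 172.5] turn [-0.    -0.001 -0.003] dworld cm [-0.02 -0.05 -2.25]
[-1, -0.06, -0.01, 2.25, -0.0, -0.001, -0.003]
```

Tip is about 10 mm inside the throat with no contact force. Go slowly to just before touch.

Request:
{"api": "servo_tool", "payload": {"targets": [[-1,0,0,0.2,0,0,0],[-1,0,0,0.3,0,0,0],[-1,0,0,0.3,0,0,0],[-1,0,0,0.3,0,0,0],[-1,0,0,0.3,0,0,0],[-1,0,0,0.3,0,0,0],[-1,0,0,0.2,0,0,0],[-1,0,0,0.1,0,0,0],[-1,0,0,0,0,0,0],[-1,0,0,0,0,0,0]]}}

```text
clock: 18.83
eef_pos: [494.6, 32.6, 149.8]
orientation: [0.761, 0.648, 0.0, -0.001]
wrist_force: [-0.2, 0.8, -2.0]
width: 17.3
```

Request:
{"api": "servo_tool", "payload": {"targets": [[-1,0,0,0.1,0,0,0],[-1,0,0,0.1,0,0,0],[-1,0,0,0.1,0,0,0],[-1,0,0,0.1,0,0,0],[-1,0,0,0.1,0,0,0],[-1,0,0,0.1,0,0,0],[-1,0,0,0,0,0,0],[-1,0,0,0,0,0,0],[-1,0,0,0,0,0,0],[-1,0,0,0,0,0,0]]}}

```text
clock: 19.67
eef_pos: [495.0, 32.6, 143.6]
orientation: [0.761, 0.648, 0.001, -0.0]
wrist_force: [-0.1, -0.6, -1.7]
width: 16.9
```

```bash
python3 -c "
from h import *
st()"
```

```text
t 19.67 pos [495.   32.6 143.6] yaw 1.411 z [ 0.001  0.001 -1.   ] F [-0.1 -0.6 -1.7] w 16.9
```

Request:
{"api": "servo_tool", "payload": {"targets": [[-1,0,0,0.1,0,0,0],[-1,0,0,0.1,0,0,0],[-1,0,0,0.1,0,0,0],[-1,0,0,0.1,0,0,0],[-1,0,0,0.1,0,0,0],[-1,0,0,0.1,0,0,0],[-1,0,0,0,0,0,0],[-1,0,0,0,0,0,0],[-1,0,0,0,0,0,0],[-1,0,0,0,0,0,0]]}}

```text
clock: 20.5
eef_pos: [495.4, 32.6, 137.5]
orientation: [0.761, 0.648, 0.001, 0.0]
wrist_force: [-0.2, 0.3, -1.0]
width: 17.6
```

Request:
{"api": "servo_tool", "payload": {"targets": [[-1,0,0,0.1,0,0,0],[-1,0,0,0.1,0,0,0],[-1,0,0,0.1,0,0,0],[-1,0,0,0.1,0,0,0],[-1,0,0,0,0,0,0],[-1,0,0,0,0,0,0],[-1,0,0,0,0,0,0],[-1,0,0,0,0,0,0],[-1,0,0,0,0,0,0],[-1,0,0,0,0,0,0]]}}

```text
clock: 21.33
eef_pos: [496.4, 32.6, 134.6]
orientation: [0.761, 0.648, 0.002, 0.001]
wrist_force: [-0.3, 0.3, 0.9]
width: 17.2
```

Request:
{"api": "servo_tool", "payload": {"targets": [[-1,0,0,0.1,0,0,0],[-1,0,0,0.1,0,0,0],[-1,0,0,0.1,0,0,0],[-1,0,0,0.1,0,0,0],[-1,0,0,0.1,0,0,0],[-1,0,0,0,0,0,0],[-1,0,0,0,0,0,0],[-1,0,0,0,0,0,0],[-1,0,0,0,0,0,0],[-1,0,0,0,0,0,0]]}}

```text
clock: 22.17
eef_pos: [498.2, 32.6, 131.3]
orientation: [0.761, 0.648, 0.004, 0.003]
wrist_force: [-0.0, 0.2, 4.0]
width: 17.4
```

```bash
python3 -c "
from h import *
st();f=grab('wrist');save(f,'w7.pkl');st();cv2.imwrite('pics/w7.png',f['frame'])
s=ctrl.get_state();print(s['ft_torque'])"
```

```text
t 22.17 pos [498.2  32.6 131.3] yaw 1.411 z [ 0.01   0.001 -1.   ] F [-0.   0.2  4. ] w 17.4
t 22.22 pos [498.2  32.6 131.3] yaw 1.411 z [ 0.01   0.001 -1.   ] F [-0.7  0.3  3.1] w 17.3
[-0.06730567  0.1749213   0.00126611]
```

View pics/w7.png

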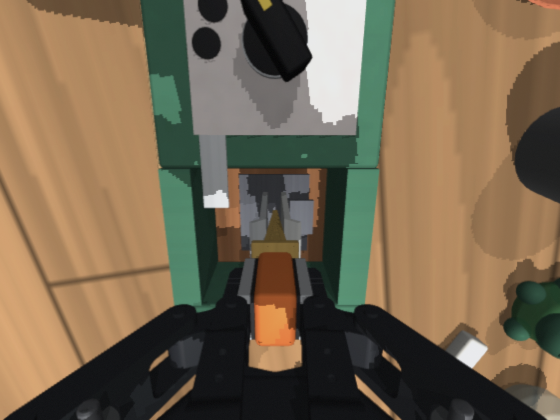

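The wrist view shows the blade between both plates at (277,225) and the dial unchanged. Depth is about 9.4 mm past touch with a push of about 5 N. The tool has drifted 3.6 mm in +x and leans 0.01, within the float, so I straighten it.

```bash
python3 -c "
from h import *
plan([495,32.5,130.5],1.414,1,-1)"
```

```text
from [498.2  32.6 131.3] turn [ 0.009 -0.003 -0.003] dworld cm [-0.32 -0.01 -0.08]
[-1, -0.06, -0.31, 0.08, 0.009, -0.003, -0.003]
```

Request:
{"api": "servo_tool", "payload": {"targets": [[-1,-0.02,-0.06,0.02,0.003,-0.001,0],[-1,-0.02,-0.06,0.02,0.003,-0.001,0],[-1,0,-0.06,0.02,0.003,-0.001,0],[-1,0,-0.06,0.02,0.003,0,0],[-1,0,-0.06,0.02,0.002,0,0],[-1,0,-0.06,0,0.002,0,0],[-1,0,-0.04,0,0.001,0,0],[-1,0,-0.02,0,0.001,0,0],[-1,0,-0.01,0,0.001,0,0],[-1,0,-0.01,0,0.001,0,0]]}}

```text
clock: 23.05
eef_pos: [495.1, 33.1, 131.2]
orientation: [0.761, 0.648, -0.003, -0.003]
wrist_force: [-0.1, -0.1, 4.3]
width: 17.5
```

```bash
python3 -c "
from h import *
st();print(ctrl.get_state()['ft_torque']);plan([495,32.5,130.5],1.414,1,-1)"
```

```text
t 23.05 pos [495.1  33.1 131.2] yaw 1.411 z [-0.008  0.002 -1.   ] F [-0.1 -0.1  4.3] w 17.5
[-0.01961082 -0.02356107 -0.01821266]
from [495.1  33.1 131.2] turn [-0.009 -0.    -0.003] dworld cm [-0.01 -0.06 -0.07]
[-1, -0.06, 0.0, 0.07, -0.009, -0.0, -0.003]
```

Request:
{"api": "servo_tool", "payload": {"targets": [[-1,0,0,0.06,-0.003,0,0],[-1,0,0,0.06,-0.003,0,0],[-1,0,0,0.06,-0.002,0,0],[-1,0,0,0,0,0,0],[-1,0,0,0,0,0,0],[-1,0,0,0,0,0,0],[-1,0,0,0,0,0,0],[-1,0,0,0,0,0,0],[-1,0,0,0,0,0,0],[-1,0,0,0,0,0,0]]}}

```text
clock: 23.88
eef_pos: [496.2, 32.9, 130.6]
orientation: [0.761, 0.648, 0.001, 0.001]
wrist_force: [-0.9, 0.3, 4.9]
width: 17.6
```

```bash
python3 -c "
from h import *
st();print(ctrl.get_state()['ft_torque'],ctrl.get_state()['joint_vel'].round(4))"
```

```text
t 23.88 pos [496.2  32.9 130.6] yaw 1.411 z [ 0.003  0.    -1.   ] F [-0.9  0.3  4.9] w 17.6
[ 0.06185176  0.03065308 -0.03221433] [-0.0015 -0.0013  0.0003  0.0005  0.0012 -0.0013]
```

Final numeric check from fresh frames: slip, depth, gap centring, dial and bystanders.

Run:
```python
from h import *
f=grab("wrist");st();yaw=-0.157
U,V=np.meshgrid(range(130,400),range(0,350));P=np.array([dep(f,u,v) if f["depth"][v,u]>0 else [0,0,0] for u,v in zip(U.ravel(),V.ravel())])
D=P-[495.7,32.1,0];xo=D[:,0]*np.cos(yaw)+D[:,1]*np.sin(yaw);yo=-D[:,0]*np.sin(yaw)+D[:,1]*np.cos(yaw)
k=(P[:,2]>103)&(P[:,2]<110)&(yo>12)&(yo<22)&(abs(xo)<25);print("lips x",xo[k].min().round(1),xo[k].max().round(1))
k=(P[:,2]>114)&(P[:,2]<128)&(abs(xo)<15)&(abs(yo)<19);print("collar",k.sum(),np.percentile(P[k,2],[5,50,95]).round(1),xo[k].min().round(1),xo[k].max().round(1))
hsv=cv2.cvtColor(f["frame"],cv2.COLOR_BGR2HSV)
for n in("w5.pkl",None):
    g=f if n is None else load(n);h=cv2.cvtColor(g["frame"],cv2.COLOR_BGR2HSV);m=cv2.inRange(h,(8,130,150),(18,255,255))[250:400,240:310];ys,xs=np.where(m);print("handle top px",xs.mean()+240,ys.mean()+250,ys.min()+250,ys.max()+250)
q=P[(np.hypot(P[:,0]-516,P[:,1]-151)<30)&(P[:,2]>122)&(P[:,2]<133)];print("bar",len(q),cv2.minAreaRect(q[:,:2].astype(np.float32)) if len(q) else "")
f2=grab("scene");cv2.imwrite("pics/fin.png",f2["frame"]);a=load("scene.pkl")["frame"]
d=cv2.absdiff(a,f2["frame"]).max(2);
for n,b in dict(white=(188,150,208,192),purple=(238,128,254,168),scoop=(138,135,166,186),glass=(148,190,176,222),frog=(174,208,210,250),pot=(212,233,254,280),saucer=(264,272,314,314),house=(345,254,436,354),hopper=(440,226,496,286)).items():print(n,float((d[b[1]:b[3],b[0]:b[2]]>40).mean().round(3)),end="; ")
```

```text
t 23.93 pos [496.2  33.  130.6] yaw 1.411 z [ 0.003  0.    -1.   ] F [0.2 0.8 3.8] w 17.6
lips x -13.6 17.1
collar 671 [123.1 126.4 127.3] -11.2 14.5
handle top px 273.42289239204933 326.8581220013708 305 346
handle top px 273.8723872387239 322.27832783278325 297 346
bar 2665 ((517.7403564453125, 147.7754364013672), (14.345260620117188, 36.353668212890625), 24.61608123779297)
white 0.399; purple 0.473; scoop 0.0; glass 0.0; frog 0.078; pot 0.0; saucer 0.0; house 0.016; hopper 0.011;
```

View pics/fin.png

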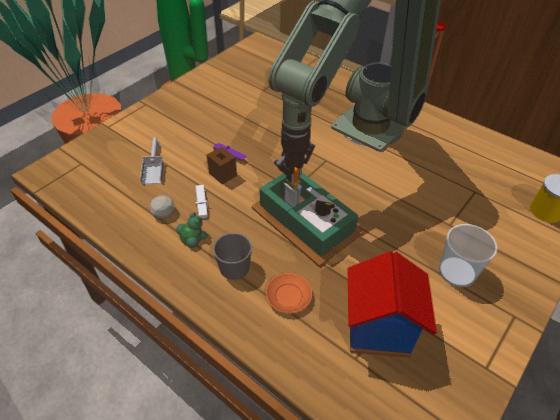

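The final scene view shows the gauge held in the gate at (295,178). It also shows the white (202,201) and purple (229,151) lookalikes lying down. They already looked lying in the t=1.8 s wrist view, before I touched anything, so I check whether they have moved since.

Run:
```python
from h import *
w=load("w2.pkl");s=grab("scene");st()
for n,lo,hi,bw,bs in(("purple",(125,100,40),(150,255,255),(180,170,225,275),(205,138,252,165)),("white",(0,0,150),(180,60,255),(330,115,425,215),(188,180,216,222))):
    for g,b in((w,bw),(s,bs)):
        m=cv2.inRange(cv2.cvtColor(g["frame"],cv2.COLOR_BGR2HSV),lo,hi);k=np.zeros_like(m);k[b[1]:b[3],b[0]:b[2]]=m[b[1]:b[3],b[0]:b[2]]
        ys,xs=np.where(k);P=np.array([dep(g,x,y) for x,y in zip(xs,ys)]);print(n,len(xs),np.median(P,0).round(0),P[:,2].max().round(0))
```

```text
t 24.03 pos [496.2  33.  130.6] yaw 1.411 z [ 0.002  0.    -1.   ] F [-0.2  0.5  5.2] w 17.4
purple 1744 [ 438. -276.   22.] 389.0
purple 148 [ 434. -262.   22.] 1085.0
white 1954 [ 653. -193.   22.] 389.0
white 262 [ 654. -191.   22.] 1085.0
```

Both lookalikes lay in about the same places at 1.9 s, 22 mm high, when the tool had only travelled above z 230. So they toppled on their own. The gauge is steady, so I hand in.

```bash
python3 -c "
from h import *
print(ctrl.hand_in());st()"
```

```text
the job is handed in; nothing more can be done
None
the job is handed in; nothing more can be done
```

I turned the dial clockwise to green, lifted the orange gauge from its stand, and slid it between the gate plates. I handed the job in at about 24 s, still gripping the gauge.

**Last checks**
- **Dial:** the bar measured 1.0 rad from the feeder's axis right after the turn. The last reading was about 0.99, with the bar partly hidden.
- **Depth:** the arm pose puts the tip about 10 mm past touch. The camera's collar height suggests nearer 8.5 mm. Both are inside the 5 to 18 mm snug range.
- **Push:** about 5 to 6.5 N (readings vary by about 1 N), inside 4 to 12 N, with almost no sideways force.
- **Position:** the gauge is centred between the plates to about 0.1 mm. It leans about 0.003 rad and was not moving.
- **Drift:** during insertion the arm drifted 3.6 mm sideways and leaned 0.01 rad. I corrected both before handing in.

**What disagreed**
- **Lookalikes:** the white and purple lookalikes were standing in the first pictures and are lying down now. They were already down at 1.9 s, when the arm had only moved above 230 mm and touched nothing. They show no clear movement since; purple's reading differs by 14 mm, which I put down to the stand partly hiding it.
- **Handle:** its top shifted about 5 pixels in the wrist picture, which I put down to lighting at the mask edge rather than slip. I did not check this further.

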